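# Hold an instrument's front panel square to its chassis base

### The arm

A 6-joint arm with a two-finger parallel gripper is mounted at the origin on the work surface. World frame = base frame: x ahead of the robot, y to its left, z up, the work surface at z = 0. Lengths are in m, angles in rad, forces in N, time in s.
With the tool pointing down it reaches from about 0.35 to 0.85 m from the base axis. Payload 8.1 kg.
Tool frame: the origin (TCP) lies between the finger pads, 19 mm behind the fingertips; this is the grasp point; z points along the fingers, y is the line along which they close (so a half turn about z gives the same grasp; the last joint's range is limited). The gripper opens to 93 mm and grips with 3 to 60 N. Pads are 15 mm wide; open, the fingers measure 128 mm over their backs; the gripper's body (75 mm by 188 mm) begins 65 mm behind the grasp point.
Start: joints at [1.162, 0.13, 1.488, -0, 1.523, -0.085], TCP at [0.191, 0.569, 0.237] pointing down, gripper open.
Joint ranges: [-2.96, 2.96], [-0.89, 2.26], [0.02, 2.5], [-1.34, 4.48], [0, 2.73], [-2.66, 2.66]. Speed limits (rad/s): [2.39, 2.39, 2.79, 3.14, 3.14, 3.14].

### API

Orientations are given as a rotation vector (axis times angle).
In Python, from plant import robot gives the robot as it stands. The module is installed in compiled form; this text tells all that it offers.
- The arm moves only by the tool move_arm, never from a script. Its argument "deltas" is one flat list of numbers, 7 for each row, row after row: the shift along the tool's x, y, z in m, then the turn, a rotation vector about the tool's x, y, z in rad, then the opening, from 0 (shut) to 1 (fully open). A call has 1 to 12 rows; each row is the pose to reach, as a shift and turn from the pose commanded when the call began, along the tool's axes at that moment; what a row does not reach only later rows make up. A row lasts 1/8 s, in which the tool goes at most 62.5 mm and 10.7 degrees, less where a joint would pass 70% of its speed; a pose out of reach is approached as far as the arm can. A call with a gripper value outside its range is refused whole. The fingers move at their own pace and stop on an object; "squeeze" is the grip in N (left out, the last holds). Time passes only in rows, so rows that repeat a pose let the fingers close. It gives the time, the measured TCP pose, the force, the opening and the grip force at its end, in the units of the state.
- robot.read_state(): the state, without advancing time (a new reading comes with each control period).
- robot.read_camera(name): name is "side" or "top"; returns (picture, depth): 420x560x3 uint8, red, green, blue; 420x560 float32, m along the optical axis (not along the pixel's ray), 0 where there is no reading.
- robot.camera_model(name): a dict with "K" (3x3 intrinsics, pixels), "R" (3x3) and "t" (3): a world point X has camera coordinates R X + t. Camera axes: x right, y down, z forward; pixel columns grow to the right and rows downward; lengths in m; the calibration is good to about 2 mm. A picture is of the moment at which its call begins. camera_model takes no time and is no camera call.
- robot.close_job(): hands the job in; it is judged then, once.
Trained networks look in the newest picture that a camera, given by its name, has taken for a name from the list of things; names that differ only in an ending like _2 or _b are one class to them, and where a whole thing is asked for, a point or a joint stands for the part that bears it (a point fixed in the world has none). Each returns a list of dicts, best first, with "confidence" (0 to 1); they miss things now and then, are a little off and sometimes report something else, mostly with a low value. They report only what shows in the picture. A call takes as long as a camera call. They do not tell look-alikes from the thing itself.
- robot.recognise(camera, label): "uv" ([column, row] in pixels, amid what is visible of it).
The state is a dict: "t": time; "q": joint angles; "dq": joint speeds; "joint_torque": joint torques, N m; "tool_pos": TCP position; "orientation": TCP orientation; "force": force on the tool from outside, world axes, zero at the start; "wrist_torque": the same for the moment, N m; "opening": finger opening in m; "gripper_force": force on a finger pad.
Only numpy, scipy, OpenCV 4.12 (cv2) and the standard library are available. Lean on these libraries where they do the work, as an engineer would, in place of code of your own. Each camera call takes 0.05 s, during which the arm holds its last target. There are 200 camera calls.

### The job

The front panel of this half-built instrument leans in on its springy lugs. Pick up the steel engineer's square, set its stock on the chassis base between the two lugs and press its outer corner home into the corner of base and panel, so that the stock sits flat on the base and the back of its blade lies flush against the panel, now upright. Finish while still gripping the square and pressing it against both, ready for the screws to be tightened; leave the bottle, the solder reel and the screwdriver alone.

Things in the scene. Friction and masses are not known exactly. Their poses are not given: they have to be found in the camera images.
- square: Bright steel flanged engineer's square, first standing on its stock (mm). Origin: its outer corner (heel), mid-width, where the underside (z = 0) meets the back face (x = 0). x: level, out of the back face (the way to press); z: up. Stock: x -100 to 0, flange 24 wide, 5 thick, rib 8 thick (y) up to z = 24. Blade at the heel: x -20 to 0, 8 thick, up to z = 70. 0.2 to 0.33 kg.
- square_grip (a point): Good place for the TCP: on the stock's rib, at x = -55, y = 0, z = 27 of the square (3 above the rib's top), axes as the square's. Fingers close along y on the 8 mm rib, tips then at z = 8, just above the flange; the gripper's body passes above the blade. Centre of mass: x = -41. Held here it may pivot a little between the pads, and settles flat when pressed down.
- base_plate: Bare aluminium chassis base (mm): 228 deep, 184 wide, 3 thick, clamped on plywood; its top is 15 above the bench; it cannot move. Origin: on its top face, mid-width, on the corner line where the panel's inner face meets it. x: level, towards and through the panel; y: along the panel; z: up. Bare for the square: x -145 to 0, y -60 to 60. Fixing lugs 17 deep, 18 wide, 5 high at y = -72 and 72.
- board_edge (a point): Edge nearest the panel of the green circuit board mounted on the base, on the base's centre line, at x = -147, y = 0, z = 10 of the base (mm). From here away from the panel lie the circuit board (140 wide) with parts up to 36 above the base and, past it, two clamp knobs up to 20 above the base. Side lips of the base: 10 high, at y = -91 and 91.
- front_panel: Cream front panel (mm): 180 wide, 60 high, 3 thick; display, knobs and terminals on its outer face. Origin: inner face, foot, mid-width (same point as the base's origin). x: outward normal; z: up the panel. It turns about its inner foot edge (its y), which stays put. At the start its top leans in over the base, towards the base's -x, by 0.085 to 0.155 rad (5 to 9 at the top).
- panel_top (a point): Middle of the top edge of the panel's inner face, z = 60 of the panel: what the square's blade meets first. The panel is springy: pushed here it takes under 2 N to start moving and 4 N to stand upright; it can be pushed at most 0.1 rad past upright, and falls back by itself if let go.
- flux_bottle: White bottle with a blue label, 38 across, 85 high, standing; origin under its centre. Leave alone.
- solder_reel: Solder reel with green flanges, 58 across, 37 high, standing on a flange; origin under its centre. Leave alone.
- screwdriver: Red-handled screwdriver lying along its x axis, about 200 long. Leave alone.
There are look-alikes about, which are no part of the job. There is more than one size of the square; the one meant has the size given above.

How it is judged:
By the outcome, as a careful person would: the job done as asked, in the order asked, and still so for the second after the job is handed in, while the arm keeps its last pose, push and grip.
It also fails if it takes over 38 s, if anything falls off the work surface, if the arm or the gripper's body presses on something with over 40 N, if the wrist force passes 120 N, or if a joint passes its speed limit or range.

## Working session

There is one attempt and no reset: what is moved stays moved. The work goes in short steps, Python scripts to look and compute and a tool call to move; the robot and the scene stay as the last step left them, time stands still between calls to the robot, and variables do not carry over. Pictures are saved under pics/ and viewed, at most 10 in all, crops included, and the job is handed in when it is done.

Besides the shell and the picture viewer there is one more tool, called by a JSON object that holds its "method" and its "body", one argument or row to a line. move_arm: Moves the arm, as the interface text tells. Its arguments: {"type":"object","properties":{"deltas":{"type":"array","items":{"type":"number"}},"squeeze":{"type":"number"}},"required":["deltas"]}

```bash
mkdir -p pics
cat > h.py <<'E'
import numpy as np, cv2
from plant import robot
def shot(n):
    p,d=robot.read_camera(n); np.savez(f'/tmp/{n}.npz',p=p,d=d); return p,d
def w(n,u,v,d):
    m=robot.camera_model(n);z=d[int(v),int(u)] if np.ndim(d) else d
    c=z*np.linalg.inv(m['K'])@np.array([u,v,1]); return m['R'].T@(c-m['t'])
def cloud(n,d):
    m=robot.camera_model(n);v,u=np.mgrid[:420,:560]
    c=(np.linalg.inv(m['K'])@np.stack([u.ravel(),v.ravel(),np.ones(u.size)]))*d.ravel()
    return (m['R'].T@(c-np.array(m['t'])[:,None])).T.reshape(420,560,3)
E
python3 - <<'E'
from h import *
ims=[]
for n in ('top','side'):
    p,d=shot(n); cv2.imwrite(f'pics/{n}0.png',cv2.resize(p[:,:,::-1],(784,588)))
    for l in ('square','square_grip','base_plate','board_edge','front_panel','panel_top'):
        print(n,l,[(np.round(r['uv']),round(r['confidence'],2),np.round(w(n,*r['uv'],d),3)) for r in robot.recognise(n,l)])
E
```

```text
top square [(array([209., 228.]), 0.63, array([0.483, 0.281, 0.003])), (array([254., 204.]), 0.59, array([0.544, 0.166, 0.017])), (array([194., 174.]), 0.56, array([0.618, 0.314, 0.037]))]
top square_grip [(array([206., 229.]), 0.94, array([0.48 , 0.285, 0.025])), (array([192., 173.]), 0.92, array([0.62 , 0.322, 0.035])), (array([253., 208.]), 0.46, array([0.535, 0.168, 0.015]))]
top base_plate [(array([371., 232.]), 0.56, array([ 0.478, -0.131,  0.017])), (array([206., 227.]), 0.35, array([0.485, 0.285, 0.027]))]
top board_edge [(array([368., 233.]), 0.55, array([ 0.473, -0.123,  0.015]))]
top front_panel [(array([418., 234.]), 0.86, array([ 0.472, -0.231,  0.076])), (array([138., 212.]), 0.17, array([0.521, 0.458, 0.023]))]
top panel_top [(array([417., 236.]), 0.77, array([ 0.468, -0.228,  0.076]))]
side square [(array([265., 188.]), 0.84, array([0.487, 0.282, 0.002])), (array([288., 210.]), 0.71, array([0.521, 0.168, 0.015])), (array([311., 166.]), 0.66, array([0.62 , 0.304, 0.033]))]
side square_grip [(array([292., 211.]), 0.88, array([ 0.348, -0.537,  0.685])), (array([309., 166.]), 0.75, array([0.616, 0.311, 0.025])), (array([260., 184.]), 0.63, array([0.47 , 0.239, 0.051]))]
side base_plate [(array([302., 326.]), 0.58, array([ 0.468, -0.142,  0.014]))]
side board_edge [(array([304., 324.]), 0.83, array([ 0.472, -0.138,  0.013])), (array([263., 147.]), 0.53, array([0.517, 0.442, 0.02 ]))]
side front_panel [(array([322., 362.]), 0.63, array([ 0.475, -0.235,  0.05 ]))]
side panel_top []
```

View pics/top0.png

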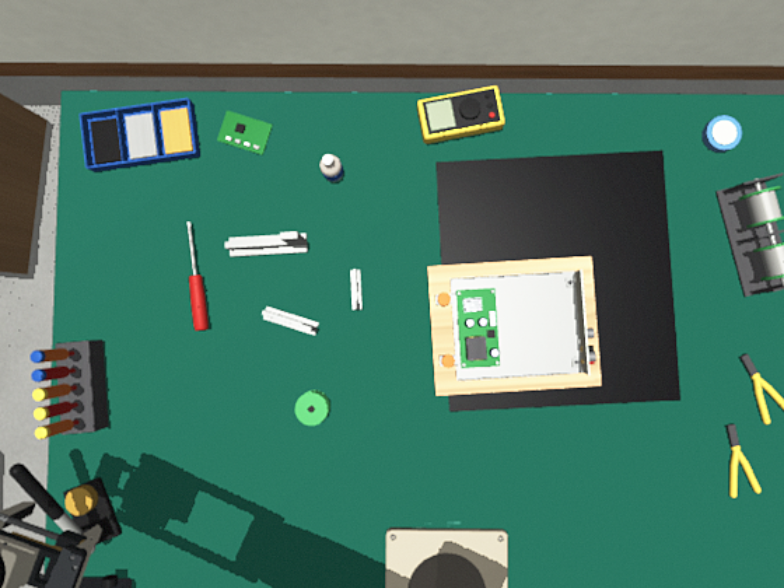

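View pics/side0.png

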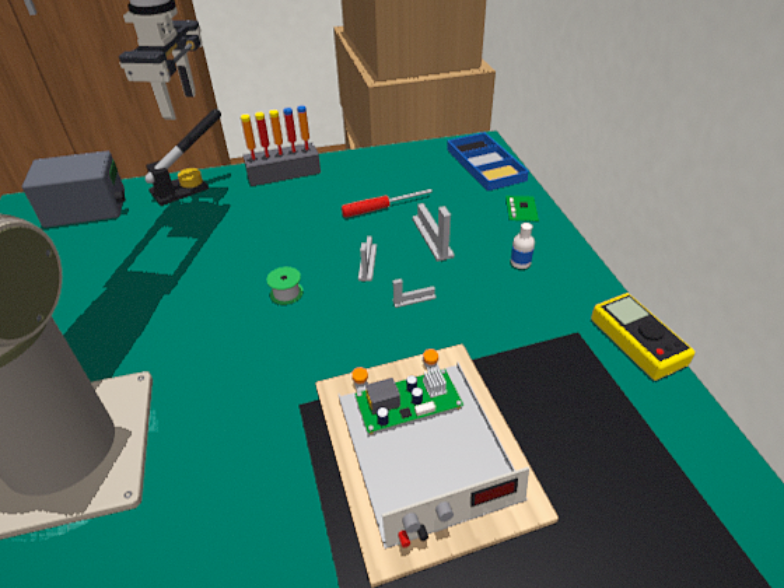

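Top picture (784x588): the squares are large at (266,243), medium at (290,320) and small at (356,290). Their lengths are about 149, 105 and 72 mm, so the medium one fits the 100 mm stock. The side picture shows it at (368,258). The chassis is at (515,325) in the top picture, with its panel towards -y world. Next I'll confirm the medium square in a crop and measure it and the chassis.

Run:
```python
from h import *
T=np.load('/tmp/top.npz');S=np.load('/tmp/side.npz')
a=cv2.resize(T['p'][205:250,175:240,::-1],(390,270),interpolation=cv2.INTER_CUBIC)
b=cv2.resize(S['p'][155:215,240:305,::-1],(390,360),interpolation=cv2.INTER_CUBIC)
c=cv2.resize(T['p'][175:290,300:440,::-1],(400,329),interpolation=cv2.INTER_CUBIC)
im=np.zeros((600,800,3),np.uint8);im[:270,:390]=a;im[:360,400:790]=b;im[271:600,:400]=c
cv2.imwrite('pics/crop1.png',im)
for n,D in(('top',T),('side',S)):
    C=cloud(n,D['d'])
    P=C.reshape(-1,3)
    for nm,c,r in(('med',(.48,.283),.075),):
        m=(np.hypot(P[:,0]-c[0],P[:,1]-c[1])<r)&(P[:,2]>.009)&(P[:,2]<.09)&(D['d'].ravel()>0)
        Q=P[m];xy=Q[:,:2].astype(np.float32)
        print(n,nm,len(Q),cv2.minAreaRect(xy))
        ax=np.linalg.svd(xy-xy.mean(0),full_matrices=False)[2][0]
        s=(xy-xy.mean(0))@ax
        print(ax,np.degrees(np.arctan2(ax[1],ax[0])),xy.mean(0))
        for e in np.arange(-.07,.07,.01):
            k=(s>=e)&(s<e+.01)
            if k.any(): print(round(e,2),k.sum(),Q[k].max(0).round(3),Q[k].mean(0).round(3))
```

```text
top med 153 ((0.4817333519458771, 0.2864123284816742), (0.09922260791063309, 0.017343241721391678), 78.20850372314453)
[0.2846308  0.95863724] 73.46322 [0.4813179  0.28218707]
-0.05 19 [0.473 0.244 0.074] [0.469 0.24  0.051]
-0.04 22 [0.483 0.254 0.072] [0.472 0.249 0.06 ]
-0.03 10 [0.478 0.262 0.071] [0.474 0.257 0.054]
-0.02 12 [0.48  0.272 0.028] [0.477 0.269 0.023]
-0.01 14 [0.483 0.282 0.026] [0.479 0.278 0.024]
0.0 14 [0.488 0.291 0.027] [0.483 0.287 0.023]
0.01 15 [0.49  0.3   0.029] [0.485 0.297 0.024]
0.02 12 [0.492 0.31  0.028] [0.488 0.307 0.022]
0.03 13 [0.495 0.321 0.025] [0.491 0.316 0.023]
0.04 14 [0.497 0.33  0.028] [0.494 0.325 0.023]
0.05 8 [0.5   0.333 0.027] [0.497 0.332 0.022]
side med 148 ((0.47905468940734863, 0.282575786113739), (0.0989847406744957, 0.008763305842876434), 73.22900390625)
[-0.3014355  -0.95348656] -107.54384 [0.47376704 0.2613821 ]
-0.07 6 [0.494 0.327 0.025] [0.492 0.323 0.024]
-0.06 12 [0.493 0.318 0.025] [0.49  0.313 0.021]
-0.05 8 [0.49  0.308 0.026] [0.487 0.304 0.021]
-0.04 6 [0.486 0.297 0.024] [0.484 0.293 0.023]
-0.03 6 [0.484 0.285 0.024] [0.483 0.284 0.019]
-0.02 4 [0.482 0.28  0.023] [0.481 0.278 0.018]
-0.01 2 [0.478 0.267 0.025] [0.477 0.266 0.024]
0.0 14 [0.476 0.259 0.07 ] [0.474 0.255 0.042]
0.01 19 [0.474 0.252 0.07 ] [0.47  0.247 0.059]
0.02 68 [0.471 0.242 0.07 ] [0.466 0.238 0.042]
```

View pics/crop1.png

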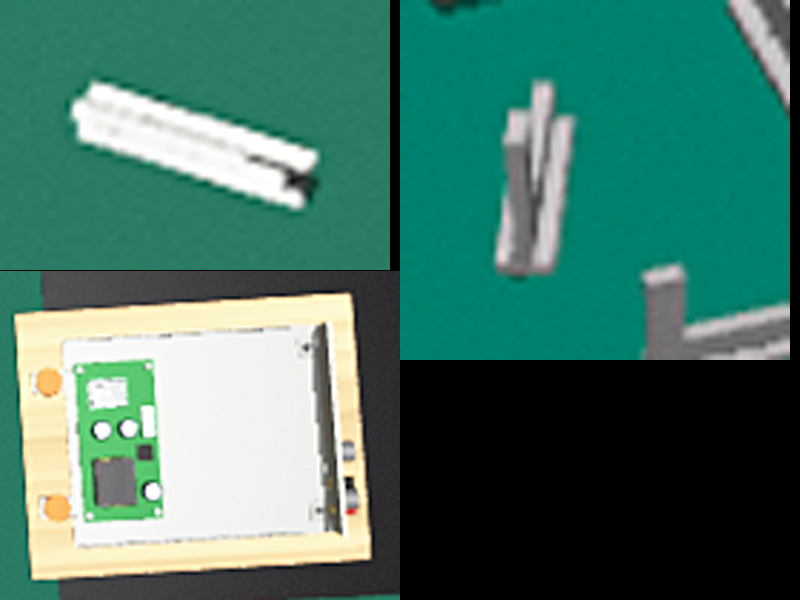

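The crop confirms the medium square: about 99 mm stock, 70 mm blade, rib top at 24 mm. Next I'll measure the base, panel and board edges, and work out the grasp move.

Run:
```python
from h import *
from scipy.spatial.transform import Rotation as R
T=np.load('/tmp/top.npz');S=np.load('/tmp/side.npz')
def good(D,n):
    P=cloud(n,D['d']).reshape(-1,3);return P[D['d'].ravel()>0],D['p'].reshape(-1,3)[D['d'].ravel()>0]
PT,cT=good(T,'top');PS,cS=good(S,'side')
box=lambda P,x0,x1,y0,y1,z0,z1:(P[:,0]>x0)&(P[:,0]<x1)&(P[:,1]>y0)&(P[:,1]<y1)&(P[:,2]>z0)&(P[:,2]<z1)
# panel from side: outer face
m=box(PS,.35,.6,-.27,-.17,.022,.085);Q=PS[m];
print('side panel cloud',len(Q),Q.min(0),Q.max(0))
# ransac plane, near-vertical
rng=np.random.default_rng(0);best=0
for _ in range(2000):
    a,b,c=Q[rng.choice(len(Q),3,False)];n=np.cross(b-a,c-a);l=np.linalg.norm(n)
    if l<1e-6: continue
    n/=l
    if abs(n[2])>.3: continue
    i=abs((Q-a)@n)<.0015
    if i.sum()>best:best=i.sum();I=i
c=Q[I].mean(0);n=np.linalg.svd(Q[I]-c)[2][2];n*=-np.sign(n[1]);print('outer plane',best,c,n,'lean',np.arcsin(-n[2]))
h=n[:2]/np.linalg.norm(n[:2]);print('dir deg',np.degrees(np.arctan2(h[1],h[0])))
# extent along panel
e=np.array([-h[1],h[0]]);s=Q[I][:,:2]@e;lo,hi=np.percentile(s,[.5,99.5]);print('width',hi-lo,'mid',(lo+hi)/2)
# foot: point on plane at z=.015
d=(n@c-n[2]*.015)/np.linalg.norm(n[:2]);print('outer offset at z15',d)
o=h*(d-.003)+e*(lo+hi)/2;print('origin est',o)
# top view: panel top, base surface, lips
for nm,P in(('top',PT),('side',PS)):
    m=box(P,.36,.58,-.26,-.18,.066,.085);q=P[m][:,:2];
    print(nm,'paneltop',m.sum(),np.percentile(q@h,[2,20,50,80,98]),np.percentile(q@e,[0,1,50,99,100]),P[m][:,2].max())
    m=box(P,.4,.55,-.19,-.1,.005,.025);print(' base z',np.median(P[m][:,2]))
    # green board edge
C=cT.astype(int);g=(C[:,1]>C[:,0]+40)&(C[:,1]>C[:,2]+30)&box(PT,.36,.58,-.2,.0,.015,.06)
print('board',np.percentile(PT[g][:,:2]@h,[1,50,99]),np.percentile(PT[g][:,:2]@e,[1,50,99]))
m=box(PT,.34,.6,-.3,.03,.017,.035)&(PT[:,:2]@h>.08)&(PT[:,:2]@h<.2)
s=PT[m][:,:2]@e;print(np.histogram(s,40))
st=robot.read_state();print(st['tool_pos'],R.from_rotvec(st['orientation']).as_matrix().round(3),st['t'])
```

```text
side panel cloud 2346 [ 0.38749899 -0.25755452  0.02200073] [ 0.5739353  -0.17033729  0.07770888]
outer plane 1531 [ 0.48003527 -0.23369486  0.05215231] [ 0.06659853 -0.98861178  0.13494957] lean -0.13536256961908372
dir deg -86.14605203848487
width 0.17872212237674223 mid 0.46647812428323104
outer offset at z15 0.2704911551657094
origin est [ 0.48340222 -0.23553269]
top paneltop 184 [0.25842074 0.25943849 0.26037554 0.26265154 0.27511923] [0.38023654 0.38214339 0.45492387 0.55546008 0.55693255] 0.08090031703711495
 base z 0.015245204935862351
side paneltop 581 [0.25922035 0.26133363 0.26260761 0.26350315 0.27599735] [0.37677092 0.37862494 0.45690497 0.55446751 0.55657016] 0.07770887617314907
 base z 0.014511827904609904
board [0.05148808 0.08679664 0.11958408] [0.39797914 0.46906546 0.53513343]
(array([ 1,  1,  3,  1, 59, 16, 24, 21, 48, 51, 34, 19, 22, 24, 29, 35, 37,
       34, 52, 47, 47, 40, 30, 41, 46, 43, 48, 39, 48, 45, 38, 48, 45, 19,
       21, 22, 49,  4,  0,  1]), array([0.35311392, 0.3586954 , 0.36427688, 0.36985836, 0.37543984,
       0.38102132, 0.3866028 , 0.39218428, 0.39776576, 0.40334724,
       0.40892872, 0.4145102 , 0.42009168, 0.42567316, 0.43125464,
       0.43683612, 0.4424176 , 0.44799908, 0.45358056, 0.45916204,
       0.46474352, 0.47032499, 0.47590647, 0.48148795, 0.48706943,
       0.49265091, 0.49823239, 0.50381387, 0.50939535, 0.51497683,
       0.52055831, 0.52613979, 0.53172127, 0.53730275, 0.54288423,
       0.54846571, 0.55404719, 0.55962867, 0.56521015, 0.57079163,
       0.57637311]))
[0.19089415 0.56884506 0.23747708] [[-0.948  0.318  0.   ]
 [ 0.318  0.948  0.   ]
 [ 0.     0.    -1.   ]] 0.7
```

{"method": "move_arm", "body": {
  "deltas": [-0.365,-0.174,0.05,0,0,1.527,0.5,-0.365,-0.174,0.05,0,0,1.527,0.5,-0.365,-0.174,0.05,0,0,1.527,0.5,-0.365,-0.174,0.05,0,0,1.527,0.5,-0.365,-0.174,0.05,0,0,1.527,0.5,-0.365,-0.174,0.09,0,0,1.527,0.5,-0.365,-0.174,0.117,0,0,1.527,0.5,-0.365,-0.174,0.117,0,0,1.527,0.5,-0.365,-0.174,0.117,0,0,1.527,0.5,-0.365,-0.174,0.117,0,0,1.527,0.5,-0.365,-0.174,0.117,0,0,1.527,0.5,-0.365,-0.174,0.117,0,0,1.527,0.5]
}}

```text
t: 2.2
tool_pos: [0.4816, 0.2883, 0.1211]
orientation: [2.508, 1.892, 0.002]
force: [-0.7, 0.5, -0.3]
opening: 0.0464
gripper_force: 0.0
```

{"method": "move_arm", "body": {
  "deltas": [0,0,0.05,0,0,0,0.5,0,0,0.08,0,0,0,0.5,0,0,0.093,0,0,0,0.5,0,0,0.093,0,0,0,0.5,0,0,0.093,0,0,0,0,0,0,0.093,0,0,0,0,0,0,0.093,0,0,0,0,0,0,0.093,0,0,0,0,0,0,0.093,0,0,0,0],
  "squeeze": 40
}}

```text
t: 3.32
tool_pos: [0.4815, 0.2879, 0.0278]
orientation: [-2.51, -1.89, -0.0]
force: [-2.0, 0.3, 5.3]
opening: 0.0078
gripper_force: 40.0
```

Run:
```python
from h import *
print(robot.read_state())
```

```text
{'t': 3.325, 'q': array([4.47307157e-01, 2.29539240e-01, 1.78050010e+00, 2.79160429e-04,
       1.13144239e+00, 7.27254106e-01]), 'dq': array([-0.00165105,  0.00030908,  0.00057569, -0.00075782, -0.00045129,
        0.00052945]), 'joint_torque': array([-6.28284216e-01, -5.29114759e+01, -4.19950354e+01, -3.13858520e-01,
       -7.22523406e-01, -5.13470988e-02]), 'tool_pos': array([0.48154075, 0.28790096, 0.02777365]), 'orientation': array([-2.50957533e+00, -1.88950173e+00, -2.48919435e-04]), 'force': array([-1.99977621,  0.30891984,  5.33101038]), 'wrist_torque': array([-0.09127168,  0.49101168, -0.02107134]), 'gripper_force': 39.98338043689728, 'opening': 0.007818401234318786}
```

{"method": "move_arm", "body": {
  "deltas": [0,0,-0.04,0,0,0,0,0,0,-0.09,0,0,0,0,-0.03,0.008,-0.11,0,0,-0.03,0,-0.08,0.022,-0.11,0,0,-0.07,0,-0.13,0.036,-0.11,0,0,-0.11,0,-0.18,0.05,-0.11,0,0,-0.15,0,-0.23,0.064,-0.11,0,0,-0.19,0,-0.28,0.078,-0.11,0,0,-0.23,0,-0.33,0.092,-0.11,0,0,-0.27,0,-0.38,0.106,-0.11,0,0,-0.31,0,-0.41,0.114,-0.11,0,0,-0.347,0,-0.425,0.118,-0.11,0,0,-0.347,0]
}}

```text
t: 4.82
tool_pos: [0.4769, -0.1547, 0.1369]
orientation: [-2.148, -2.292, 0.001]
force: [-0.3, 0.0, -2.4]
opening: 0.0074
gripper_force: 40.0
```

Run:
```python
from h import *
p,d=shot('side');P=cloud('side',d)
cv2.imwrite('pics/s1.png',cv2.resize(p[200:410,200:480,::-1],(784,588),interpolation=cv2.INTER_CUBIC))
print(robot.read_state())
```

```text
{'t': 4.875, 'q': array([-4.16801390e-01, -6.45983170e-02,  1.87415353e+00, -9.15858302e-04,
        1.33239798e+00, -4.81086954e-01]), 'dq': array([ 0.04670361, -0.01166114,  0.01122966,  0.01017266,  0.0028954 ,
        0.05515932]), 'joint_torque': array([  2.16284975, -44.64470744, -47.07271099,   0.97862788,
         0.47059117,   0.10782497]), 'tool_pos': array([ 0.47704033, -0.15556092,  0.13704338]), 'orientation': array([-2.14862292e+00, -2.29188336e+00,  1.50644786e-03]), 'force': array([-1.50257211, -1.46112807, -2.51013638]), 'wrist_torque': array([-0.11534454,  0.1255312 ,  0.03523523]), 'gripper_force': 39.98877167701721, 'opening': 0.007764505696903718}
```

View pics/s1.png

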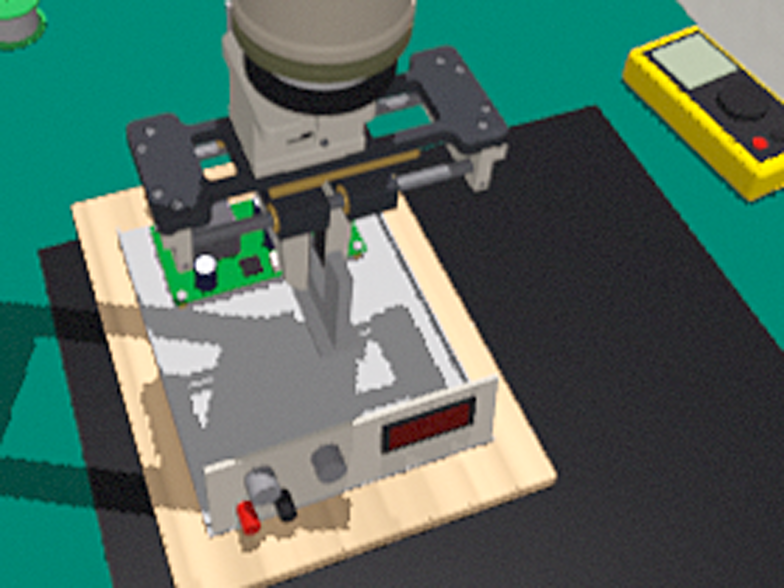

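The square is gripped by its rib and hangs over the bare base, blade towards the panel, at about (335,300) in the crop. I'll measure its pitch and heel from the depth image.

Run:
```python
from h import *
D=np.load('/tmp/side.npz')
P=cloud('side',D['d']).reshape(-1,3);h=np.array([.0672,-.9977,0]);e=np.array([.9977,.0672,0])
o=np.array([.4834,-.2355,.015]);Q=(P-o)@np.array([h,e,[0,0,1]]).T
m=(Q[:,0]>-.06)&(Q[:,0]<-.01)&(abs(Q[:,1])<.03)&(Q[:,2]>.03)&(Q[:,2]<.2)
q=Q[m];print(len(q),q.min(0),q.max(0))
for z in np.arange(.07,.18,.01):
    k=abs(q[:,2]-z)<.005
    if k.any():print(z.round(3),k.sum(),np.percentile(q[k][:,0],[50,80,95]).round(4),np.percentile(q[k][:,1],[3,50,97]).round(4))
t=robot.read_state()['tool_pos'];print('tcp in base',(t-o)@np.array([h,e,[0,0,1]]).T)
```

```text
601 [-0.05990412 -0.02960828  0.0932606 ] [-0.02744936  0.02917289  0.19991108]
0.09 9 [-0.0298 -0.0293 -0.0291] [-0.0131 -0.003   0.0081]
0.1 164 [-0.0386 -0.0304 -0.0291] [-0.013  -0.0069  0.0101]
0.11 45 [-0.0316 -0.0291 -0.0287] [-0.0053 -0.0048  0.0026]
0.12 46 [-0.0386 -0.029  -0.0286] [-0.0053 -0.0047  0.002 ]
0.13 39 [-0.031  -0.0293 -0.0287] [-0.0053 -0.0048  0.0017]
0.14 39 [-0.0307 -0.0292 -0.0287] [-0.0055 -0.004   0.0026]
0.15 42 [-0.0308 -0.0294 -0.0287] [-0.0054 -0.0047  0.0023]
0.16 92 [-0.0371 -0.0305 -0.0289] [-0.0053 -0.0021  0.0027]
0.17 6 [-0.0391 -0.0359 -0.03  ] [-0.0038 -0.002  -0.0003]
tcp in base [-0.08018259 -0.00097314  0.12204338]
```

{"method": "move_arm", "body": {
  "deltas": [0,0,0.03,0,0,0,0,0,0,0.06,0,0,0,0,0,0,0.08,0,0,0,0,0,0,0.088,0,0,0,0,0,0,0.092,0,0,0,0,0,0,0.094,0,0,0,0,0,0,0.094,0,0,0,0]
}}

```text
t: 5.75
tool_pos: [0.478, -0.1535, 0.0441]
orientation: [2.145, 2.294, 0.001]
force: [0.6, 0.3, -3.4]
opening: 0.0078
gripper_force: 40.0
```

```bash
cat > st.py <<'E'
from h import *
s=robot.read_state();o=np.array([.4834,-.2355,.015]);B=np.array([[.0672,-.9977,0],[.9977,.0672,0],[0,0,1]])
print(s['t'],'tcp',(B@(s['tool_pos']-o)).round(4),'F',(B@s['force']).round(2),'M',(B@s['wrist_torque']).round(3),s['orientation'].round(4),s['opening'])
E
python3 st.py
```

```text
5.75 tcp [-0.0822  0.0001  0.0291] F [-0.3   0.59 -3.35] M [-0.041  0.008 -0.014] [2.1451e+00 2.2938e+00 6.0000e-04] 0.007798524402497928
```

{"method": "move_arm", "body": {
  "deltas": [0,0,0.001,0,0,0,0,0,0,0.002,0,0,0,0,0,0,0.003,0,0,0,0,0,0,0.003,0,0,0,0]
}}

```text
t: 6.25
tool_pos: [0.478, -0.1536, 0.0427]
orientation: [2.145, 2.294, 0.0]
force: [-9.6, 3.2, 18.6]
opening: 0.0075
gripper_force: 40.0
```

```bash
python3 st.py
```

```text
6.25 tcp [-0.0821  0.0002  0.0277] F [-3.87 -9.39 18.61] M [-1.682  0.782  0.009] [2.1453e+00 2.2942e+00 2.0000e-04] 0.00747020486554456
```

{"method": "move_arm", "body": {
  "deltas": [0,0,-0.0007,0,0,0,0,-0.005,0,-0.0007,0,0,0,0,-0.01,0,-0.0007,0,0,0,0,-0.014,0,-0.0007,0,0,0,0,-0.017,0,-0.0007,0,0,0,0,-0.019,0,-0.0007,0,0,0,0,-0.019,0,-0.0007,0,0,0,0]
}}

```text
t: 7.12
tool_pos: [0.4802, -0.1719, 0.0427]
orientation: [2.145, 2.293, 0.003]
force: [0.7, 5.6, 7.0]
opening: 0.0077
gripper_force: 40.0
```

```bash
python3 st.py
```

```text
7.125 tcp [-0.0636  0.001   0.0277] F [-5.54  1.08  7.04] M [-0.096  0.921 -0.05 ] [2.1449 2.2933 0.0034] 0.007735492113558109
```

{"method": "move_arm", "body": {
  "deltas": [-0.002,0,0.0003,0,0,0,0,-0.004,0,0.0004,0,0,0,0,-0.006,0,0.0005,0,0,0,0,-0.008,0,0.0005,0,0,0,0,-0.009,0,0.0005,0,0,0,0,-0.01,0,0.0005,0,0,0,0,-0.01,0,0.0005,0,0,0,0]
}}

```text
t: 8.0
tool_pos: [0.4812, -0.181, 0.0427]
orientation: [2.145, 2.294, 0.006]
force: [-1.0, 11.8, 12.8]
opening: 0.0077
gripper_force: 40.0
```

```bash
python3 st.py
```

```text
8.0 tcp [-0.0546  0.0014  0.0277] F [-11.89  -0.23  12.81] M [-0.24   1.941 -0.004] [2.1451 2.2941 0.0056] 0.007671291200052712
```

{"method": "move_arm", "body": {
  "deltas": [-0.001,0,0.0002,0,0,0,0,-0.002,0,0.0003,0,0,0,0,-0.003,0,0.0003,0,0,0,0,-0.003,0,0.0003,0,0,0,0]
}}

```text
t: 8.5
tool_pos: [0.4815, -0.1834, 0.0427]
orientation: [2.145, 2.295, 0.006]
force: [-2.3, 14.6, 17.5]
opening: 0.0076
gripper_force: 40.0
```

```bash
python3 st.py
```

```text
8.5 tcp [-0.0521  0.0016  0.0277] F [-14.67  -1.31  17.49] M [-0.386  2.58  -0.022] [2.1454 2.2947 0.0065] 0.007638438985315027
```

{"method": "move_arm", "body": {
  "deltas": [-0.001,0,0,0,0,0,0,-0.002,0,0,0,0,0,0,-0.003,0,0,0,0,0,0,-0.003,0,0,0,0,0,0]
}}

```text
t: 9.0
tool_pos: [0.4815, -0.184, 0.0427]
orientation: [-2.143, -2.293, -0.01]
force: [-2.6, 27.8, 23.8]
opening: 0.0077
gripper_force: 40.0
```

```bash
python3 st.py
```

```text
9.0 tcp [-0.0515  0.0015  0.0277] F [-27.95  -0.73  23.77] M [-0.381  4.645  0.022] [-2.1431 -2.2927 -0.0103] 0.007714091831326211
```

```bash
python3 - <<'E'
from h import *
pt,dt=shot('top');ps,ds=shot('side')
im=np.hstack([cv2.resize(pt[170:290,330:450,::-1],(400,400),interpolation=cv2.INTER_CUBIC),cv2.resize(ps[250:410,240:400,::-1],(400,400),interpolation=cv2.INTER_CUBIC)])
cv2.imwrite('pics/f1.png',im)
o=np.array([.4834,-.2355,.015]);B=np.array([[.0672,-.9977,0],[.9977,.0672,0],[0,0,1]])
Q=(cloud('side',ds).reshape(-1,3)-o)@B.T
m=(Q[:,0]>-.015)&(Q[:,0]<.009)&(abs(Q[:,1])<.088)&(Q[:,2]>.006)&(Q[:,2]<.057);q=Q[m]
A=np.c_[q[:,2],q[:,1],np.ones(len(q))]
w_=np.ones(len(q),bool)
for _ in range(8):
    c=np.linalg.lstsq(A[w_],q[w_,0],rcond=None)[0]; w_=abs(A@c-q[:,0])<.0015
print('panel outer: slope z, slope y, x at foot',c,w_.sum())
m=(Q[:,0]>-.02)&(Q[:,0]<.02)&(abs(Q[:,1])<.02)&(Q[:,2]>.055)&(Q[:,2]<.1);q=Q[m]
for z in np.arange(.056,.1,.004):
    k=abs(q[:,2]-z)<.002
    if k.any():print(z.round(3),k.sum(),np.percentile(q[k][:,0],[10,50,90]).round(4),np.percentile(q[k][:,1],[5,95]).round(4))
E
python3 st.py
```

```text
panel outer: slope z, slope y, x at foot [ 0.00518539 -0.00174185  0.0027599 ] 1003
0.056 33 [-0.0135  0.0027  0.0031] [-0.0179  0.0172]
0.06 63 [-0.0008  0.0012  0.0029] [-0.0184  0.0172]
0.064 18 [-0.0165 -0.002   0.0007] [-0.004   0.0047]
0.068 53 [-0.0182 -0.01   -0.0006] [-0.0022  0.0051]
0.072 19 [-0.0135 -0.0073 -0.0012] [-0.0012  0.0051]
0.096 3 [-0.0152 -0.015  -0.0145] [-0.0185 -0.0095]
9.1 tcp [-0.0515  0.0015  0.0277] F [-27.31  -0.62  23.54] M [-0.437  4.61  -0.054] [-2.1431 -2.2928 -0.0101] 0.00762618062394472
```

View pics/f1.png

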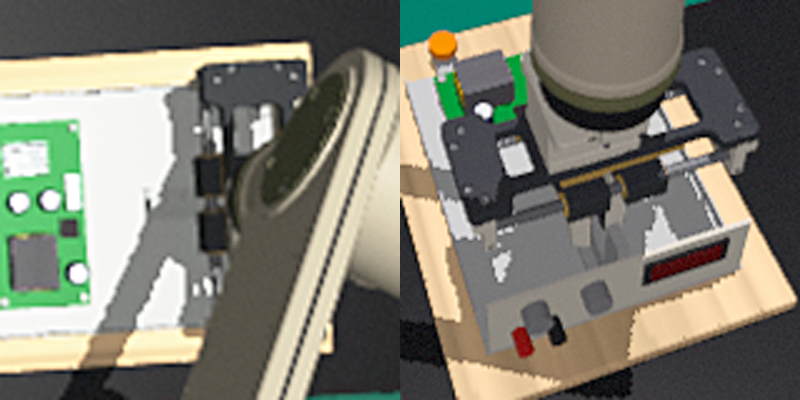

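{"method": "move_arm", "body": {
  "deltas": [0,0,0.0003,0,0,0,0,0.0005,0,0.0006,0,0,0,0,0.0005,0,0.0006,0,0,0,0,0.0005,0,0.0006,0,0,0,0]
}}

```text
t: 9.6
tool_pos: [0.4815, -0.184, 0.0426]
orientation: [-2.143, -2.293, -0.009]
force: [-5.9, 26.1, 28.8]
opening: 0.0077
gripper_force: 40.0
```

```bash
python3 st.py
python3 - <<'E'
from h import *
ps,ds=shot('side')
o=np.array([.4834,-.2355,.015]);B=np.array([[.0672,-.9977,0],[.9977,.0672,0],[0,0,1]])
Q=(cloud('side',ds).reshape(-1,3)-o)@B.T
m=(Q[:,0]>-.015)&(Q[:,0]<.009)&(abs(Q[:,1])<.088)&(Q[:,2]>.006)&(Q[:,2]<.057);q=Q[m]
A=np.c_[q[:,2],q[:,1],np.ones(len(q))]
w_=np.ones(len(q),bool)
for _ in range(8):
    c=np.linalg.lstsq(A[w_],q[w_,0],rcond=None)[0]; w_=abs(A@c-q[:,0])<.0015
print(c)
E
```

```text
9.6 tcp [-0.0515  0.0016  0.0276] F [-26.46  -4.13  28.81] M [-0.952  4.492 -0.083] [-2.1434 -2.2933 -0.0092] 0.00769766051600384
[ 0.00601267 -0.00231935  0.00276364]
```

Run:
```python
from h import *
d=np.load('/tmp/side.npz')['d']
o=np.array([.4834,-.2355,.015]);B=np.array([[.0672,-.9977,0],[.9977,.0672,0],[0,0,1]])
Q=(cloud('side',d).reshape(-1,3)-o)@B.T
m=(Q[:,0]>-.14)&(Q[:,0]<-.01)&(abs(Q[:,1])<.08)&(abs(Q[:,2])<.004);q=Q[m]
A=np.c_[q[:,0],q[:,1],np.ones(len(q))]
w_=np.ones(len(q),bool)
for _ in range(8):
    c=np.linalg.lstsq(A[w_],q[w_,2],rcond=None)[0]; w_=abs(A@c-q[:,2])<.0012
print('base z: slope x, slope y, offset',c,w_.sum())
```

```text
base z: slope x, slope y, offset [ 0.00065462 -0.00056077 -0.00041715] 1368
```

The panel and the tool both read about 0.005 rad past upright. I'll pitch the tool back slightly so the stock sits flat.

{"method": "move_arm", "body": {
  "deltas": [0,0,0,0,-0.004,0,0,0,0,0,0,-0.008,0,0,0,0,0,0,-0.01,0,0,0,0,0,0,-0.01,0,0]
}}

```text
t: 10.15
tool_pos: [0.4815, -0.1839, 0.0427]
orientation: [2.142, 2.292, -0.001]
force: [-6.6, 26.9, 28.7]
opening: 0.0079
gripper_force: 40.0
```

```bash
cat > pl.py <<'E'
from h import *
from scipy.spatial.transform import Rotation as R
ps,ds=shot('side')
o=np.array([.4834,-.2355,.015]);B=np.array([[.0672,-.9977,0],[.9977,.0672,0],[0,0,1]])
Q=(cloud('side',ds).reshape(-1,3)-o)@B.T
m=(Q[:,0]>-.015)&(Q[:,0]<.009)&(abs(Q[:,1])<.088)&(Q[:,2]>.006)&(Q[:,2]<.057);q=Q[m]
A=np.c_[q[:,2],q[:,1],np.ones(len(q))]
w_=np.ones(len(q),bool)
for _ in range(8):
    c=np.linalg.lstsq(A[w_],q[w_,0],rcond=None)[0]; w_=abs(A@c-q[:,0])<.0015
print('panel',c,'tool z in base',(B@R.from_rotvec(robot.read_state()['orientation']).as_matrix()[:,2]).round(4))
E
python3 st.py; python3 pl.py
```

```text
10.15 tcp [-0.0516  0.0016  0.0277] F [-27.31  -4.81  28.66] M [-0.895  4.731 -0.027] [ 2.1420e+00  2.2918e+00 -1.4000e-03] 0.00786213994449521
panel [ 0.00188529 -0.00304356  0.00287365] tool z in base [ 0.004   0.0026 -1.    ]
```

{"method": "move_arm", "body": {
  "deltas": [0,0,0.0001,0,-0.004,0,0,0,0,0.0002,0,-0.007,0,0,0,0,0.0002,0,-0.007,0,0,0,0,0.0002,0,-0.007,0,0]
}}

```text
t: 10.7
tool_pos: [0.4815, -0.1838, 0.0427]
orientation: [2.139, 2.288, -0.009]
force: [-7.9, 26.6, 31.6]
opening: 0.0075
gripper_force: 40.0
```

```bash
python3 st.py; python3 pl.py; python3 pl.py
```

```text
10.7 tcp [-0.0517  0.0016  0.0277] F [-27.04  -6.11  31.62] M [-1.118  4.993 -0.021] [ 2.1388  2.288  -0.0086] 0.007540969429812789
panel [ 0.00322813 -0.00269565  0.0028294 ] tool z in base [ 0.0108  0.0025 -0.9999]
panel [ 0.00453464 -0.00166611  0.00280142] tool z in base [ 0.0108  0.0024 -0.9999]
```

```bash
python3 -c "
from plant import robot
print(robot.close_job())"
```

```text
the job is handed in; nothing more can be done
None
```

I handed the job in at about 11 s: the 100 mm square is still gripped and pressed home into the corner, about 32 N down and 27 N forward. The stock looks flat on the base, and the panel reads upright to about 0.005 rad, the limit of what the side camera could tell. The bottle, reel and screwdriver were never approached.

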